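# Check the slab roller's brake and clutch levers

## Task

Before the slab roller is used, check its two hand levers, the brake first (the long lever with the ball end), then the clutch (the short plain one): with the outside of the fingers press the lever in towards its grip bar until it comes firmly to its stop, short of the bar, keep it there for a good second, and let it come all the way back out before going on. Press firmly but do not force the levers, do not pinch or hook them, do not touch the grip bars, and leave the things on the bench where they are.

Things in the scene. Friction and masses are not known exactly. Their poses are not given: they have to be found in the camera images.
- brake_stand: brake stand fixed to the bench, turned up to 0.4 rad: dark base plate 120 x 250 x 12 mm, two grey posts 26 x 22 mm, 124 mm high, at y = +-100 mm; at the +y post a grey fork (top 126 mm high) reaches 50 mm to -x and holds the lever's pivot. Origin: on the bench under the middle of the grip bar; x points from lever to bar, y along the bar.
- brake_bar (a point): the brake's fixed grip bar, black rubber, 28 mm thick, 176 mm long, along y between the posts. Origin: its middle, 100 mm above the bench. Not to be touched. The bar side of the blade, 62 mm away at rest, has a 3 mm black rubber strip: a finger there is pinching or hooking the lever.
- brake_press (a point): brake lever blade, aluminium, the long one, with a 24 mm ball at its free end (y = -45 mm); 9 mm thick, 22 mm high. Origin: the place to press, mid height (100 mm above the bench) on the outer face (plane x = 0, straight for y = -38 to +75 mm), 85 mm from the bar's axis at rest. x points through the blade to the bar, y along the blade; the frame turns with the lever; pivot at x +50, y +125 mm.
- brake_lever (a joint): angle of the brake lever about its upright pivot: 0 out (at rest), grows as it is pressed to the bar; solid stop at 0.24 rad, where the place to press has come in 31 mm and the lever clears the bar by about 13 mm. A spring resists with about 1.7 N at first, 3.4 N near the stop at the place to press (friction on the finger may double what is felt), and brings it back out by itself.
- clutch_stand: clutch stand fixed to the bench, turned up to 0.4 rad: dark base plate 120 x 200 x 12 mm, two grey posts 26 x 22 mm, 124 mm high, at y = +-75 mm; at the -y post a grey fork (top 126 mm high) reaches 50 mm to -x and holds the lever's pivot. Origin: on the bench under the middle of the grip bar; x points from lever to bar, y along the bar.
- clutch_bar (a point): the clutch's fixed grip bar, black rubber, 28 mm thick, 126 mm long, along y between the posts. Origin: its middle, 100 mm above the bench. Not to be touched. The bar side of the blade, 62 mm away at rest, has a 3 mm black rubber strip: a finger there is pinching or hooking the lever.
- clutch_press (a point): clutch lever blade, aluminium, the short one, plain free end (+y), no ball; 9 mm thick, 22 mm high. Origin: the place to press, mid height (100 mm above the bench) on the outer face (plane x = 0, straight for y = -45 to +22 mm), 85 mm from the bar's axis at rest. x points through the blade to the bar, y along the blade; the frame turns with the lever; pivot at x +50, y -85 mm.
- clutch_lever (a joint): angle of the clutch lever about its upright pivot: 0 out (at rest), grows as it is pressed to the bar; solid stop at 0.4 rad, where the place to press has come in 37 mm and the lever clears the bar by about 14 mm. A spring resists with about 2.1 N at first, 4 N near the stop at the place to press (friction on the finger may double what is felt), and brings it back out by itself.
- mug: white mug, 72 mm across, 85 mm high, handle at its +y; origin under its middle; a bystander
- jar: amber glass jar with a white cap, 60 mm across, 75 mm high; origin under its middle; a bystander
- bowl: terracotta bowl, 120 mm across, 55 mm high; origin under its middle; a bystander
- brush: glaze brush 200 mm long lying along its x; origin under its middle; a bystander
- rib: wooden rib 100 x 50 x 12 mm lying flat; origin under its middle; a bystander
- cup: terracotta cup, 68 mm across, 70 mm high; origin under its middle; a bystander
- block: plaster block 100 x 70 x 50 mm; origin under its middle; a bystander

How it is judged (in metres and radians):
On the way, in this order (a step that is already met when the one before it is completed fails the run):
1. the brake lever is pressed by the fingers to its stop (over 0.215 of 0.24 rad) and kept there 0.8 s, the clutch lever being out (value of joint brake_lever above 0.215 rad and contact force between the fingers and brake_lever above 1.5 N and value of joint clutch_lever below 0.05 rad), for 0.8 s.
2. the brake lever is let back out (under 0.03 rad), the clutch lever not yet pressed (value of joint brake_lever below 0.03 rad and value of joint clutch_lever below 0.05 rad), for 0.1 s.
3. the clutch lever is pressed by the fingers to its stop (over 0.365 of 0.40 rad) and kept there 0.8 s, the brake lever being out (value of joint clutch_lever above 0.365 rad and contact force between the fingers and clutch_lever above 1.5 N and value of joint brake_lever below 0.05 rad), for 0.8 s.
At the end, for the whole second after the job is handed in: Both levers were pressed to their stops in turn, brake first, and are back out (under 0.03 rad); every loose thing is within 30 mm of where it began (value of joint each of brake_lever, clutch_lever below 0.03 rad and distance of each of mug, jar, bowl, brush, rib, cup, block from where it was at the start of the episode below 0.03 m); the robot touches nothing.
It fails at once if a grip bar is touched (over 1 N) (contact force between any of the fingers, the arm and brake_stand_c5 above 1 N or contact force between any of the fingers, the arm and clutch_stand_c5 above 1 N).
It fails at once if a lever is pinched or hooked: a finger on its bar side (over 1 N) (contact force between the fingers and brake_lever_c0 above 1 N or contact force between the fingers and clutch_lever_c0 above 1 N).
It fails at once if a lever is forced (over 60 N) (contact force between the fingers and brake_lever above 60 N or contact force between the fingers and clutch_lever above 60 N).
It fails at once if a loose thing is moved, lifted or knocked by more than 30 mm (distance of any of mug, jar, bowl, brush, rib, cup, block from where it was at the start of the episode above 0.03 m).
It also fails if it takes over 64 s, if anything falls off the work surface, if the arm or the gripper's body presses on something with over 40 N, if the wrist force passes 120 N, or if a joint passes its speed limit or range.

## Robot

A 6-joint arm with a two-finger parallel gripper is mounted at the origin on the work surface. World frame = base frame: x ahead of the robot, y to its left, z up, the work surface at z = 0. Lengths are in mm, angles in rad, forces in N, time in s.
With the tool pointing down it reaches from about 275 to 1000 mm from the base axis. Payload 8.4 kg.
Tool frame: the origin (TCP) lies at the very end of the fingers, on their centre line; the grasp point (between the pads) lies 19 mm behind it; z points along the fingers, y is the line along which they close (so a half turn about z gives the same grasp; the last joint's range is limited). The gripper opens to 85 mm and grips with 20 to 120 N. Pads are 22 mm wide; open, the fingers measure 114 mm over their backs; the gripper's body (76 mm by 85 mm) begins 54 mm behind the grasp point. The pads swing forward as they close: fully open they stand 13 mm farther back than shut.
Start: joints at [1.099, 0.353, 1.633, -0, 1.155, -0.002], TCP at [282.941, 557.29, 231.281] pointing down, gripper open.
Joint ranges: [-2.63, 2.63], [-0.92, 2.1], [0.06, 2.66], [-1.3, 4.44], [0, 2.69], [-3.02, 3.02]. Speed limits (rad/s): [2.22, 2.22, 2.79, 3.14, 3.14, 3.14].

## Interface

Orientations are given as [roll, pitch, yaw] about the fixed x, y, z axes, in that order (R = Rz(yaw) Ry(pitch) Rx(roll)).
In Python, from rig import r, vision gives the robot as it stands. The module is installed in compiled form; this text tells all that it offers.
- The arm moves only by the tool play_rows, never from a script. Its argument "steps" is a list of rows, each an object with "delta_pos": the shift along the tool's x, y, z in cm, a list of three; "yaw": the turn about the tool's z in rad; "jaw": the opening in per cent of the stroke, from 0 (shut) to 100 (fully open). A call has exactly 8 rows; each row is the pose to reach, as a shift and turn from the pose commanded when the call began, along the tool's axes at that moment; what a row does not reach only later rows make up. A row lasts 1/10 s, in which the tool goes at most 50 mm and 8.59 degrees, less where a joint would pass 70% of its speed; a pose out of reach is approached as far as the arm can. A call with a gripper value outside its range is refused whole. The fingers move at their own pace and stop on an object; "grip_force" is the grip in N (left out, the last holds). Time passes only in rows, so rows that repeat a pose let the fingers close, or fill a call up. It gives the time, the measured TCP pose, the force, the opening and the grip force at its end, in the units of the state.
- r.sense(): the state, without advancing time (a new reading comes with each control period).
- vision.grab_frame(name): name is "scene" or "top" or "wrist"; returns (picture, depth): 420x560x3 uint8, red, green, blue; 420x560 float32, mm along the optical axis (not along the pixel's ray), 0 where there is no reading.
- vision.calibration(name): a dict with "mtx" (3x3 intrinsics, pixels), "k1" (the pictures are not rectified: a ray, as slopes to the right and down, at radius r is drawn at 1 + k1 r^2 times it, then the intrinsics apply), "extrinsics" (4x4, takes a point from camera to world coordinates). Camera axes: x right, y down, z forward; pixel columns grow to the right and rows downward; lengths in mm; the calibration is good to about 2 mm. A picture is of the moment at which its call begins: read the wrist's pose just before it. calibration takes no time and is no camera call; for the wrist camera it gives the pose at the moment of the call.
- r.sign_off(): hands the job in; it is judged then, once.
Trained networks look in the newest picture that a camera, given by its name, has taken for a name from the list of things; names that differ only in an ending like _2 or _b are one class to them, and where a whole thing is asked for, a point or a joint stands for the part that bears it (a point fixed in the world has none). Each returns a list of dicts, best first, with "conf" (0 to 1); they miss things now and then, are a little off and sometimes report something else, mostly with a low value. They report only what shows in the picture. A call takes as long as a camera call.
- vision.cut_out(camera, thing): "region" (420x560 bool, what is visible of it) and "uv" ([column, row] in pixels, amid what is visible of it).
- vision.landmark_of(camera, thing): "uv" ([column, row] in pixels: a listed point, or the origin of a listed thing).
The state is a dict: "clock": time; "qpos": joint angles; "qvel": joint speeds; "joint_efforts": joint torques, N m; "eef_pos": TCP position; "tcp_rot": TCP orientation; "contact_force": force on the tool from outside, world axes, zero at the start; "wrist_torque": the same for the moment, N m; "opening": opening from 0.0 (shut) to 1.0 (fully open); "grasp_force": force on a finger pad.
Only numpy, scipy, OpenCV 4.12 (cv2) and the standard library are available. Lean on these libraries where they do the work, as an engineer would, in place of code of your own. Each camera call takes 0.05 s, during which the arm holds its last target. There are 200 camera calls.

## Working session

There is one attempt and no reset: what is moved stays moved. The work goes in short steps, Python scripts to look and compute and a tool call to move; the robot and the scene stay as the last step left them, time stands still between calls to the robot, and variables do not carry over. Pictures are saved under pics/ and viewed, at most 10 in all, crops included, and the job is handed in when it is done.

Besides the shell and the picture viewer there is one more tool, called after ">>>" in YAML: its name, and indented under it one key for each argument. play_rows: Moves the arm, as the interface text tells. Its arguments: {"type":"object","properties":{"steps":{"type":"array"},"grip_force":{"type":"number"}},"required":["steps"]}

```bash
mkdir -p pics
cat > h.py <<'E'
from rig import r, vision
import numpy as np, cv2
def ray(cal,uv):
    K=np.array(cal["mtx"]);k=cal["k1"]
    d=np.array([(uv[0]-K[0,2])/K[0,0],(uv[1]-K[1,2])/K[1,1]]);u=d.copy()
    for _ in range(20): u=d/(1+k*(u@u))
    return np.array([u[0],u[1],1.])
def atz(cal,uv,z):
    E=np.array(cal["extrinsics"]);d=E[:3,:3]@ray(cal,uv);o=E[:3,3]
    return o+d*(z-o[2])/d[2]
def cloud(cal,dep):
    K=np.array(cal["mtx"]);k=cal["k1"];E=np.array(cal["extrinsics"])
    v,u=np.mgrid[:dep.shape[0],:dep.shape[1]]
    a=(u-K[0,2])/K[0,0];b=(v-K[1,2])/K[1,1];x,y=a.copy(),b.copy()
    for _ in range(20):
        f=1+k*(x*x+y*y);x,y=a/f,b/f
    P=np.stack([x*dep,y*dep,dep],-1)
    return P@E[:3,:3].T+E[:3,3]
E
python3 - <<'E'
from h import *
s=r.sense();print(s)
for c in("top","scene"):
    im,d=vision.grab_frame(c);cal=vision.calibration(c)
    cv2.imwrite(f"pics/{c}0.png",im[...,::-1]);np.savez(f"{c}0.npz",im=im,d=d)
    print(c,np.round(cal["extrinsics"],2).tolist())
    for n,z in(("brake_press",100),("brake_bar",100),("brake_stand",0),("clutch_press",100),("clutch_bar",100),("clutch_stand",0)):
        for q in vision.landmark_of(c,n)[:2]: print(c,n,round(q["conf"],2),np.round(q["uv"]),np.round(atz(cal,q["uv"],z)))
E
```

```text
{'clock': 0.0, 'qpos': array([ 1.09861501e+00,  3.53615142e-01,  1.63412539e+00, -2.89714545e-05,
        1.15521684e+00, -2.38663418e-03]), 'qvel': array([-9.02788980e-04,  3.12898717e-05, -1.96842494e-03, -2.42886006e-03,
       -2.67175068e-03, -7.93026893e-05]), 'joint_efforts': array([ 8.52417506e-04, -6.05226946e+01, -3.42062902e+01, -6.57263786e-05,
        9.52901988e-03,  5.96473160e-05]), 'eef_pos': array([282.72426949, 556.86521851, 230.58604283]), 'tcp_rot': array([-3.14022788e+00,  2.32323382e-05,  2.67180970e+00]), 'contact_force': array([-0.11002224, -0.32940625,  0.03331226]), 'wrist_torque': array([-0.01664993, -0.00949656, -0.03728167]), 'grasp_force': 0.0, 'opening': 0.9989713579647801}
top [[-0.01, -1.0, 0.07, 506.86], [-1.0, 0.01, -0.02, -1.62], [0.02, -0.07, -1.0, 1367.23], [0.0, 0.0, 0.0, 1.0]]
top brake_press 0.61 [364. 227.] [ 513. -309.  100.]
top brake_bar 0.72 [351. 208.] [ 578. -267.  100.]
top brake_stand 0.67 [343. 209.] [ 581. -260.    0.]
top brake_stand 0.32 [405. 254.] [ 416. -479.    0.]
top clutch_press 0.48 [180. 233.] [500. 300. 100.]
top clutch_bar 0.88 [194. 209.] [579. 255. 100.]
top clutch_stand 0.92 [203. 212.] [576. 244.   0.]
scene [[0.57, 0.57, -0.59, 1323.06], [0.82, -0.39, 0.42, -547.46], [0.01, -0.73, -0.69, 957.42], [0.0, 0.0, 0.0, 1.0]]
scene brake_press 0.7 [338. 159.] [490. 294. 100.]
scene brake_press 0.56 [168. 238.] [ 505. -303.  100.]
scene brake_bar 0.67 [196. 252.] [ 588. -264.  100.]
scene brake_stand 0.64 [338. 162.] [402. 382.  -0.]
scene brake_stand 0.56 [201. 278.] [ 593. -266.    0.]
scene clutch_press 0.63 [340. 162.] [504. 289. 100.]
scene clutch_bar 0.72 [194. 251.] [ 583. -268.  100.]
scene clutch_bar 0.59 [344. 178.] [570. 248. 100.]
scene clutch_stand 0.85 [342. 197.] [554. 269.   0.]
scene clutch_stand 0.37 [354. 151.] [384. 474.   0.]
```

View pics/top0.png

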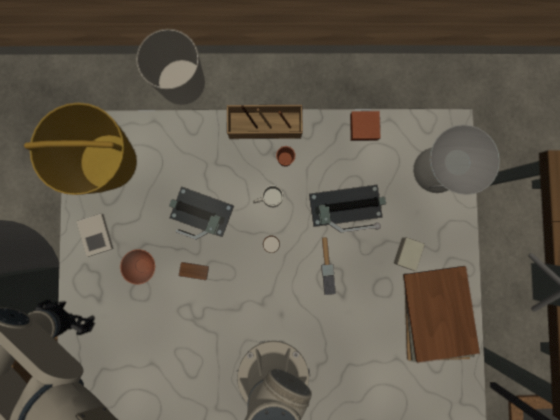

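View pics/scene0.png

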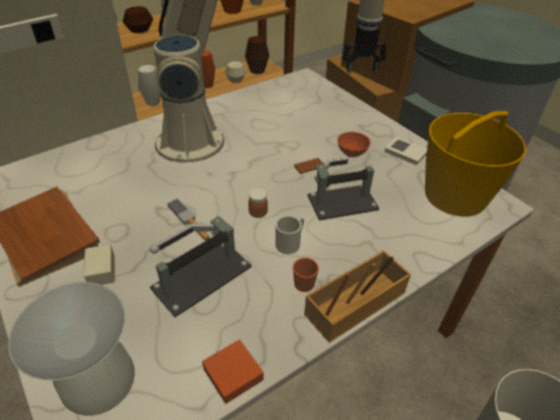

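Run:
```python
from h import *
z=np.load("top0.npz");P=cloud(vision.calibration("top"),z["d"])
for nm,sg in(("right y<0",-1),("left",1)):
    # stand-top points between 80 and 130 mm height
    Q=P.reshape(-1,3);m=(Q[:,2]>80)&(Q[:,2]<135)&(Q[:,1]*sg>120)&(Q[:,1]*sg<480)&(Q[:,0]>400)&(Q[:,0]<750)
    Q=Q[m];print(nm,len(Q))
    g=np.full((36,36),' ')
    g=[[' . ' for _ in range(36)] for _ in range(32)]
    for p in Q:
        i=int((720-p[0])//10);j=int((sg*300+180-p[1])//10)
        if 0<=i<32 and 0<=j<36: g[i][j]='%3d'%p[2]
    print("\n".join(str(720-10*i)+''.join(q) for i,q in enumerate(g)))
```

```text
right y<0 914
720 .  .  .  .  .  .  .  .  .  .  .  .  .  .  .  .  .  .  .  .  .  .  .  .  .  .  .  .  .  .  .  .  .  .  .  . 
710 .  .  .  .  .  .  .  .  .  .  .  .  .  .  .  .  .  .  .  .  .  .  .  .  .  .  .  .  .  .  .  .  .  .  .  . 
700 .  .  .  .  .  .  .  .  .  .  .  .  .  .  .  .  .  .  .  .  .  .  .  .  .  .  .  .  .  .  .  .  .  .  .  . 
690 .  .  .  .  .  .  .  .  .  .  .  .  .  .  .  .  .  .  .  .  .  .  .  .  .  .  .  .  .  .  .  .  .  .  .  . 
680 .  .  .  .  .  .  .  .  .  .  .  .  .  .  .  .  .  .  .  .  .  .  .  .  .  .  .  .  .  .  .  .  .  .  .  . 
670 .  .  .  .  .  .  .  .  .  .  .  .  .  .  .  .  .  .  .  .  .  .  .  .  .  .  .  .  .  .  .  .  .  .  .  . 
660 .  .  .  .  .  .  .  .  .  .  .  .  .  .  .  .  .  .  .  .  .  .  .  .  .  .  .  .  .  .  .  .  .  .  .  . 
650 .  .  .  .  .  .  .  .  .  .  .  .  .  .  .  .  .  .  .  .  .  .  .  .  .  .  .  .  .  .  .  .  .  .  .  . 
640 .  .  .  .  .  .  .  .  .  .  .  .  .  .  .  .  .  .  .  .  .  .  .  .  .  .  .  .  .  .  .  .  .  .  .  . 
630 .  .  .  .  .  .  .  .  .  .  .  .  .  .  .  .  .  .  .  .  .  .  .  .  . 
[... 5389 characters left out ...]
.  .  .  .  .  .  .  .  .  . 
460 .  .  .  .  .  .  .  .  .  .  .  .  .  .  .  .  .  .  .  .  .  .  .  .  .  .  .  .  .  .  .  .  .  .  .  . 
450 .  .  .  .  .  .  .  .  .  .  .  .  .  .  .  .  .  .  .  .  .  .  .  .  .  .  .  .  .  .  .  .  .  .  .  . 
440 .  .  .  .  .  .  .  .  .  .  .  .  .  .  .  .  .  .  .  .  .  .  .  .  .  .  .  .  .  .  .  .  .  .  .  . 
430 .  .  .  .  .  .  .  .  .  .  .  .  .  .  .  .  .  .  .  .  .  .  .  .  .  .  .  .  .  .  .  .  .  .  .  . 
420 .  .  .  .  .  .  .  .  .  .  .  .  .  .  .  .  .  .  .  .  .  .  .  .  .  .  .  .  .  .  .  .  .  .  .  . 
410 .  .  .  .  .  .  .  .  .  .  .  .  .  .  .  .  .  .  .  .  .  .  .  .  .  .  .  .  .  .  .  .  .  .  .  .
```

The top view shows the clutch stand at about (202,212) and the brake at about (345,207), with its ball end at (378,226). All the bystanders are clear of both outer lever faces, and the brush lies low at (327,265). Next I'll fit the stands.

```bash
cat > fit.py <<'E'
from h import *
from scipy.optimize import least_squares
from scipy.spatial import cKDTree
def boxpts(x0,x1,y0,y1,z,s=4):
    X,Y=np.meshgrid(np.arange(x0+s/2,x1,s),np.arange(y0+s/2,y1,s));return np.c_[X.ravel(),Y.ravel(),0*X.ravel()+z]
def model(n):
    if n=="brake": pb,f,bl,w=100,1,(-38,75),125
    else: pb,f,bl,w=75,-1,(-45,22),100
    return np.vstack([boxpts(-13,13,pb-11,pb+11,124),boxpts(-13,13,-pb-11,-pb+11,124),boxpts(-7,7,-pb+11,pb-11,113),
      boxpts(-85,-76,*bl,111,3)])
def fit(n,Q,x0):
    Q=Q[(Q[:,2]>95)&(Q[:,2]<135)&(np.hypot(Q[:,0]-x0[0],Q[:,1]-x0[1])<190)]
    t=cKDTree(Q);M=model(n)
    def res(p):
        c,s=np.cos(p[2]),np.sin(p[2]);W=np.c_[M[:,0]*c-M[:,1]*s+p[0],M[:,0]*s+M[:,1]*c+p[1],M[:,2]]
        a=t.query(W)[0]
        return np.minimum(a,25)
    best=None
    for th in np.arange(-.5,.51,.1):
        o=least_squares(res,[x0[0],x0[1],th],x_scale=[10,10,.1],diff_step=1e-3,loss="soft_l1",f_scale=4)
        if best is None or o.cost<best.cost: best=o
    p=best.x;c,s=np.cos(p[2]),np.sin(p[2])
    print(n,np.round(p,3),"cost",round(best.cost/len(M),2),"press",np.round([p[0]-85*c,p[1]-85*s],1));return p
E
python3 - <<'E'
from fit import *
for c in("top","scene"):
    z=np.load(c+"0.npz");Q=cloud(vision.calibration(c),z["d"]).reshape(-1,3)
    fit("brake",Q,(585,-266));fit("clutch",Q,(575,250))
E
```

```text
brake [ 5.91650e+02 -2.71314e+02  1.42000e-01] cost 3.37 press [ 507.5 -283.4]
clutch [ 5.74926e+02  2.51194e+02 -3.86000e-01] cost 2.64 press [496.2 283.2]
brake [ 5.94763e+02 -2.67255e+02  1.37000e-01] cost 2.71 press [ 510.6 -278.9]
clutch [ 5.78092e+02  2.49074e+02 -4.01000e-01] cost 2.93 press [499.8 282.3]
```

>>> play_rows:
  steps:
    - {"delta_pos": [0, 0, 0], "yaw": 0, "jaw": 0}
    - {"delta_pos": [0, 0, 0], "yaw": 0, "jaw": 0}
    - {"delta_pos": [0, 0, 0], "yaw": 0, "jaw": 0}
    - {"delta_pos": [0, 0, 0], "yaw": 0, "jaw": 0}
    - {"delta_pos": [0, 0, 0], "yaw": 0, "jaw": 0}
    - {"delta_pos": [0, 0, 0], "yaw": 0, "jaw": 0}
    - {"delta_pos": [0, 0, 0], "yaw": 0, "jaw": 0}
    - {"delta_pos": [0, 0, 0], "yaw": 0, "jaw": 0}
  grip_force: 40

```text
clock: 1.5
eef_pos: [282.9, 557.3, 231.3]
tcp_rot: [3.142, -0.0, 2.672]
contact_force: [0.3, -0.4, 0.5]
opening: -0.001
grasp_force: 0.0
```

>>> play_rows:
  steps:
    - {"delta_pos": [-2.34, -2.87, 0], "yaw": 0, "jaw": 0}
    - {"delta_pos": [-4.68, -5.75, 0], "yaw": 0, "jaw": 0}
    - {"delta_pos": [-7.0, -8.6, 0], "yaw": 0, "jaw": 0}
    - {"delta_pos": [-9.35, -11.5, 0], "yaw": 0, "jaw": 0}
    - {"delta_pos": [-11.7, -14.4, 0], "yaw": 0, "jaw": 0}
    - {"delta_pos": [-14.0, -17.25, 0], "yaw": 0, "jaw": 0}
    - {"delta_pos": [-16.4, -20.1, 0], "yaw": 0, "jaw": 0}
    - {"delta_pos": [-18.7, -23.0, 0], "yaw": 0, "jaw": 0}

```text
clock: 2.3
eef_pos: [345.8, 266.2, 231.5]
tcp_rot: [3.141, 0.0, 2.672]
contact_force: [1.1, 0.0, 0.1]
opening: -0.002
grasp_force: 0.0
```

>>> play_rows:
  steps:
    - {"delta_pos": [-2.34, -2.87, 0], "yaw": 0, "jaw": 0}
    - {"delta_pos": [-4.68, -5.75, 0], "yaw": 0, "jaw": 0}
    - {"delta_pos": [-7.0, -8.6, 0], "yaw": 0, "jaw": 0}
    - {"delta_pos": [-9.35, -11.5, 0], "yaw": 0, "jaw": 0}
    - {"delta_pos": [-11.7, -14.4, 0], "yaw": 0, "jaw": 0}
    - {"delta_pos": [-14.0, -17.25, 0], "yaw": 0, "jaw": 0}
    - {"delta_pos": [-16.4, -20.1, 0], "yaw": 0, "jaw": 0}
    - {"delta_pos": [-18.7, -23.0, 0], "yaw": 0, "jaw": 0}

```text
clock: 3.1
eef_pos: [408.5, -23.8, 231.6]
tcp_rot: [3.141, 0.001, 2.672]
contact_force: [-0.1, -0.4, -0.3]
opening: -0.002
grasp_force: 0.0
```

>>> play_rows:
  steps:
    - {"delta_pos": [-2.34, -2.87, 0], "yaw": 0.08, "jaw": 0}
    - {"delta_pos": [-4.68, -5.75, 0], "yaw": 0.15, "jaw": 0}
    - {"delta_pos": [-7.0, -8.6, 0], "yaw": 0.23, "jaw": 0}
    - {"delta_pos": [-9.35, -11.5, 0], "yaw": 0.3, "jaw": 0}
    - {"delta_pos": [-11.7, -14.4, 0], "yaw": 0.38, "jaw": 0}
    - {"delta_pos": [-14.0, -17.25, 0], "yaw": 0.46, "jaw": 0}
    - {"delta_pos": [-16.4, -20.1, 0], "yaw": 0.53, "jaw": 0}
    - {"delta_pos": [-18.7, -23.0, 0], "yaw": 0.61, "jaw": 0}

```text
clock: 3.9
eef_pos: [471.0, -313.6, 231.4]
tcp_rot: [3.141, 0.0, 2.059]
contact_force: [1.4, 0.1, 0.5]
opening: 0.002
grasp_force: 0.0
```

>>> play_rows:
  steps:
    - {"delta_pos": [0, 0, 0], "yaw": -0.15, "jaw": 0}
    - {"delta_pos": [0, 0, 0], "yaw": -0.3, "jaw": 0}
    - {"delta_pos": [0, 0, 0], "yaw": -0.45, "jaw": 0}
    - {"delta_pos": [0, 0, 0], "yaw": -0.6, "jaw": 0}
    - {"delta_pos": [0, 0, 0], "yaw": -0.75, "jaw": 0}
    - {"delta_pos": [0, 0, 0], "yaw": -0.9, "jaw": 0}
    - {"delta_pos": [0, 0, 0], "yaw": -1.05, "jaw": 0}
    - {"delta_pos": [0, 0, 0], "yaw": -1.2, "jaw": 0}

```text
clock: 4.7
eef_pos: [470.8, -311.9, 231.3]
tcp_rot: [-3.142, 0.0, -3.015]
contact_force: [-0.1, -0.5, -0.5]
opening: 0.002
grasp_force: 0.0
```

```bash
sed -i 's/pb,f,bl,w=100,1,(-38,75),125/pb,f,bl,w=100,1,(-63,50),125/;s/pb,f,bl,w=75,-1,(-45,22),100/pb,f,bl,w=75,-1,(-35,32),100/' fit.py
python3 - <<'E'
from fit import *
s=r.sense();cal=vision.calibration("wrist");im,d=vision.grab_frame("wrist")
print(np.round(s["eef_pos"],1),np.round(s["tcp_rot"],3),np.round(cal["extrinsics"],2).tolist())
cv2.imwrite("pics/w1.png",im[...,::-1])
Q=cloud(cal,d).reshape(-1,3)
for n,z in(("brake_press",100),("brake_bar",100)):
    for q in vision.landmark_of("wrist",n)[:2]: print(n,round(q["conf"],2),np.round(q["uv"]),np.round(atz(cal,q["uv"],z)))
fit("brake",Q,(592,-270))
for c in("top","scene"):
    z=np.load(c+"0.npz");Q=cloud(vision.calibration(c),z["d"]).reshape(-1,3)
    fit("brake",Q,(585,-266));fit("clutch",Q,(575,250))
E
```

```text
[ 470.8 -311.9  231.3] [-3.142  0.    -3.015] [[-0.13, 0.96, 0.26, 405.79], [0.99, 0.12, 0.03, -318.71], [0.0, 0.26, -0.97, 374.07], [0.0, 0.0, 0.0, 1.0]]
brake [ 5.85447e+02 -2.52761e+02  3.01000e-01] cost 36.3 press [ 504.3 -278. ]
brake [ 5.88662e+02 -2.65751e+02  1.13000e-01] cost 2.67 press [ 504.2 -275.3]
clutch [ 5.76117e+02  2.50384e+02 -3.26000e-01] cost 2.64 press [495.6 277.6]
brake [ 5.91518e+02 -2.64205e+02  1.29000e-01] cost 2.02 press [ 507.2 -275.1]
clutch [ 5.78005e+02  2.48899e+02 -3.50000e-01] cost 2.86 press [498.2 278. ]
```

View pics/w1.png

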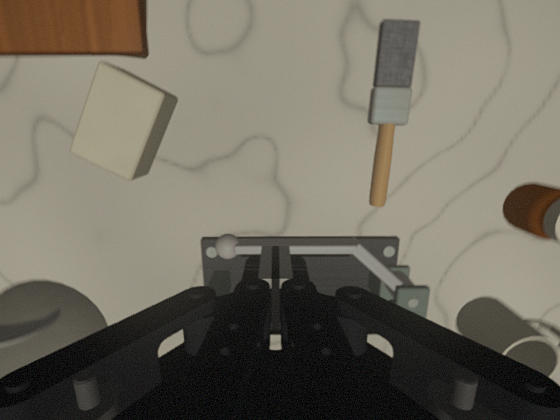

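Run:
```python
from h import *
cal=vision.calibration("wrist");im=cv2.imread("pics/w1.png",0).astype(int)
for u in(245,262,285,310,335):
    col=im[236:262,u];print(u,col.tolist())
for uv in((250,245),(300,245),(345,245),(228,246)): print(uv,np.round(atz(cal,uv,111),1))
```

```text
245 [112, 57, 58, 79, 77, 77, 75, 73, 72, 86, 121, 140, 146, 143, 140, 142, 142, 136, 85, 45, 51, 67, 67, 68, 61, 58]
262 [104, 50, 56, 75, 74, 76, 75, 77, 75, 72, 71, 68, 67, 68, 64, 67, 61, 64, 63, 65, 65, 66, 63, 61, 65, 66]
285 [96, 43, 62, 70, 74, 70, 75, 75, 77, 78, 70, 70, 65, 66, 67, 65, 65, 66, 62, 66, 60, 63, 62, 61, 66, 60]
310 [93, 54, 64, 73, 72, 74, 71, 74, 74, 93, 126, 143, 150, 147, 142, 142, 143, 132, 70, 40, 47, 66, 66, 65, 65, 66]
335 [96, 55, 63, 78, 77, 77, 71, 75, 75, 95, 126, 145, 150, 146, 145, 145, 142, 132, 76, 44, 50, 63, 71, 68, 66, 69]
(250, 245) [ 511.6 -328.6  111. ]
(300, 245) [ 506.3 -283.4  111. ]
(345, 245) [ 501.6 -242.6  111. ]
(228, 246) [ 514.9 -348.4  111. ]
```

>>> play_rows:
  steps:
    - {"delta_pos": [0, 0, 2.4], "yaw": 0, "jaw": 0}
    - {"delta_pos": [0, 0, 4.8], "yaw": 0, "jaw": 0}
    - {"delta_pos": [0, 0, 7.2], "yaw": 0, "jaw": 0}
    - {"delta_pos": [0, 0, 9.6], "yaw": 0, "jaw": 0}
    - {"delta_pos": [0, 0, 12], "yaw": 0, "jaw": 0}
    - {"delta_pos": [0, 0, 13.5], "yaw": 0, "jaw": 0}
    - {"delta_pos": [0, 0, 14.4], "yaw": 0, "jaw": 0}
    - {"delta_pos": [0, 0, 14.6], "yaw": 0, "jaw": 0}

```text
clock: 5.65
eef_pos: [470.4, -311.6, 84.4]
tcp_rot: [3.141, -0.001, -3.024]
contact_force: [0.4, 0.3, 0.6]
opening: -0.001
grasp_force: 0.0
```

>>> play_rows:
  steps:
    - {"delta_pos": [-0.6, 0, 0], "yaw": 0, "jaw": 0}
    - {"delta_pos": [-1.2, 0, 0], "yaw": 0, "jaw": 0}
    - {"delta_pos": [-1.8, 0, 0], "yaw": 0, "jaw": 0}
    - {"delta_pos": [-2.4, 0, 0], "yaw": 0, "jaw": 0}
    - {"delta_pos": [-3.0, 0, 0], "yaw": 0, "jaw": 0}
    - {"delta_pos": [-3.6, 0, 0], "yaw": 0, "jaw": 0}
    - {"delta_pos": [-4.0, 0, 0], "yaw": 0, "jaw": 0}
    - {"delta_pos": [-4.0, 0, 0], "yaw": 0, "jaw": 0}

```text
clock: 6.45
eef_pos: [510.8, -307.3, 85.2]
tcp_rot: [-3.141, -0.0, -3.021]
contact_force: [-3.2, -3.0, 1.0]
opening: 0.002
grasp_force: 1.8
```

>>> play_rows:
  steps:
    - {"delta_pos": [-0.2, 0, 0], "yaw": 0, "jaw": 0}
    - {"delta_pos": [-0.4, 0, 0], "yaw": 0, "jaw": 0}
    - {"delta_pos": [-0.6, 0, 0], "yaw": 0, "jaw": 0}
    - {"delta_pos": [-0.8, 0, 0], "yaw": 0, "jaw": 0}
    - {"delta_pos": [-1.0, 0, 0], "yaw": 0, "jaw": 0}
    - {"delta_pos": [-1.2, 0, 0], "yaw": 0, "jaw": 0}
    - {"delta_pos": [-1.2, 0, 0], "yaw": 0, "jaw": 0}
    - {"delta_pos": [-1.2, 0, 0], "yaw": 0, "jaw": 0}

```text
clock: 7.25
eef_pos: [521.9, -306.1, 85.1]
tcp_rot: [-3.141, -0.001, -3.021]
contact_force: [-3.5, -5.2, -1.7]
opening: 0.001
grasp_force: 2.6
```

>>> play_rows:
  steps:
    - {"delta_pos": [-0.1, 0, 0], "yaw": 0, "jaw": 0}
    - {"delta_pos": [-0.2, 0, 0], "yaw": 0, "jaw": 0}
    - {"delta_pos": [-0.2, 0, 0], "yaw": 0, "jaw": 0}
    - {"delta_pos": [-0.2, 0, 0], "yaw": 0, "jaw": 0}
    - {"delta_pos": [-0.2, 0, 0], "yaw": 0, "jaw": 0}
    - {"delta_pos": [-0.2, 0, 0], "yaw": 0, "jaw": 0}
    - {"delta_pos": [-0.2, 0, 0], "yaw": 0, "jaw": 0}
    - {"delta_pos": [-0.2, 0, 0], "yaw": 0, "jaw": 0}

```text
clock: 8.05
eef_pos: [523.8, -306.0, 85.1]
tcp_rot: [-3.141, -0.001, -3.021]
contact_force: [-2.9, -5.9, -0.5]
opening: -0.0
grasp_force: 2.8
```

Run:
```python
from h import *
for i in range(3):
    im,d=vision.grab_frame("wrist") if i<2 else vision.grab_frame("scene")
    s=r.sense();print({k:np.round(s[k],2) for k in("eef_pos","contact_force","wrist_torque","grasp_force")})
    if i==1: w=im
a=cv2.resize(w[200:350,170:450],(780,418),interpolation=cv2.INTER_CUBIC)
cv2.imwrite("pics/w2.png",a[...,::-1])
cv2.imwrite("pics/s2.png",cv2.resize(im[170:320,110:310],(800,600),interpolation=cv2.INTER_CUBIC)[...,::-1])
```

```text
{'eef_pos': array([ 523.8 , -306.01,   85.08]), 'contact_force': array([-2.91, -5.83, -1.68]), 'wrist_torque': array([-0.89,  0.58, -0.05]), 'grasp_force': np.float64(2.75)}
{'eef_pos': array([ 523.81, -305.98,   85.11]), 'contact_force': array([-3.79, -5.75, -2.  ]), 'wrist_torque': array([-0.89,  0.56, -0.01]), 'grasp_force': np.float64(2.75)}
{'eef_pos': array([ 523.81, -305.99,   85.1 ]), 'contact_force': array([-3.45, -6.4 , -1.83]), 'wrist_torque': array([-0.85,  0.58, -0.01]), 'grasp_force': np.float64(2.75)}
```

View pics/w2.png

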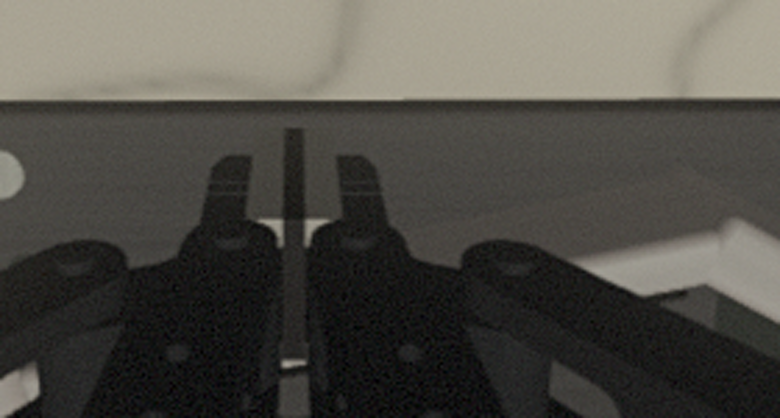

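View pics/s2.png

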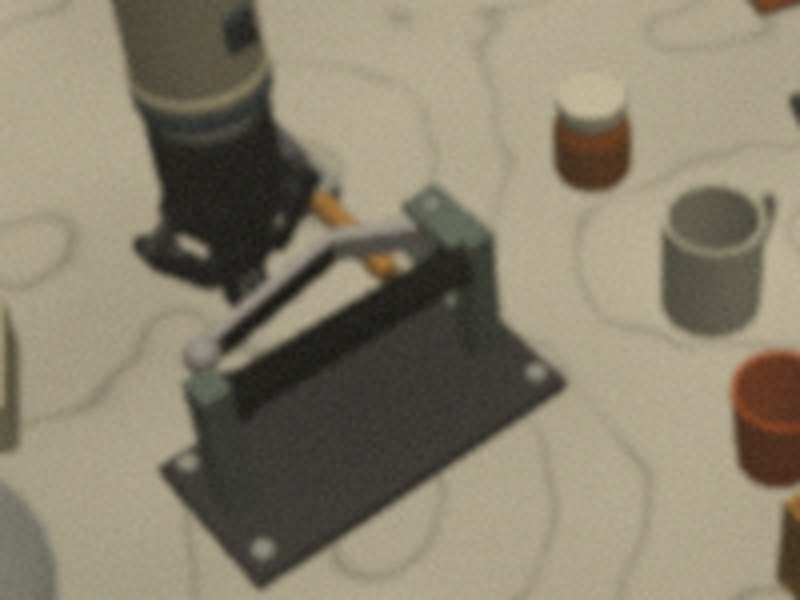

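>>> play_rows:
  steps:
    - {"delta_pos": [-0.1, 0, 0], "yaw": 0, "jaw": 0}
    - {"delta_pos": [-0.2, 0, 0], "yaw": 0, "jaw": 0}
    - {"delta_pos": [-0.3, 0, 0], "yaw": 0, "jaw": 0}
    - {"delta_pos": [-0.3, 0, 0], "yaw": 0, "jaw": 0}
    - {"delta_pos": [-0.3, 0, 0], "yaw": 0, "jaw": 0}
    - {"delta_pos": [-0.3, 0, 0], "yaw": 0, "jaw": 0}
    - {"delta_pos": [-0.3, 0, 0], "yaw": 0, "jaw": 0}
    - {"delta_pos": [-0.3, 0, 0], "yaw": 0, "jaw": 0}

```text
clock: 9.0
eef_pos: [526.1, -305.8, 85.0]
tcp_rot: [-3.141, -0.002, -3.021]
contact_force: [-7.8, -6.6, 0.3]
opening: 0.002
grasp_force: 4.5
```

>>> play_rows:
  steps:
    - {"delta_pos": [-0.05, 0, 0], "yaw": 0, "jaw": 0}
    - {"delta_pos": [-0.1, 0, 0], "yaw": 0, "jaw": 0}
    - {"delta_pos": [-0.1, 0, 0], "yaw": 0, "jaw": 0}
    - {"delta_pos": [-0.1, 0, 0], "yaw": 0, "jaw": 0}
    - {"delta_pos": [-0.1, 0, 0], "yaw": 0, "jaw": 0}
    - {"delta_pos": [-0.1, 0, 0], "yaw": 0, "jaw": 0}
    - {"delta_pos": [-0.1, 0, 0], "yaw": 0, "jaw": 0}
    - {"delta_pos": [-0.1, 0, 0], "yaw": 0, "jaw": 0}

```text
clock: 9.8
eef_pos: [526.3, -305.8, 85.0]
tcp_rot: [-3.141, -0.003, -3.021]
contact_force: [-9.9, -7.5, 2.1]
opening: -0.002
grasp_force: 6.1
```

>>> play_rows:
  steps:
    - {"delta_pos": [-0.05, 0, 0], "yaw": 0, "jaw": 0}
    - {"delta_pos": [-0.1, 0, 0], "yaw": 0, "jaw": 0}
    - {"delta_pos": [-0.15, 0, 0], "yaw": 0, "jaw": 0}
    - {"delta_pos": [-0.15, 0, 0], "yaw": 0, "jaw": 0}
    - {"delta_pos": [-0.15, 0, 0], "yaw": 0, "jaw": 0}
    - {"delta_pos": [-0.15, 0, 0], "yaw": 0, "jaw": 0}
    - {"delta_pos": [-0.15, 0, 0], "yaw": 0, "jaw": 0}
    - {"delta_pos": [-0.15, 0, 0], "yaw": 0, "jaw": 0}

```text
clock: 10.6
eef_pos: [526.7, -305.7, 84.9]
tcp_rot: [3.141, -0.005, -3.021]
contact_force: [-14.7, -9.7, 4.8]
opening: -0.001
grasp_force: 8.5
```

>>> play_rows:
  steps:
    - {"delta_pos": [0, 0, 0], "yaw": 0, "jaw": 0}
    - {"delta_pos": [0, 0, 0], "yaw": 0, "jaw": 0}
    - {"delta_pos": [0, 0, 0], "yaw": 0, "jaw": 0}
    - {"delta_pos": [0, 0, 0], "yaw": 0, "jaw": 0}
    - {"delta_pos": [0, 0, 0], "yaw": 0, "jaw": 0}
    - {"delta_pos": [0, 0, 0], "yaw": 0, "jaw": 0}
    - {"delta_pos": [0, 0, 0], "yaw": 0, "jaw": 0}
    - {"delta_pos": [0, 0, 0], "yaw": 0, "jaw": 0}

```text
clock: 11.4
eef_pos: [526.7, -305.7, 84.9]
tcp_rot: [3.141, -0.005, -3.021]
contact_force: [-15.3, -10.5, 4.4]
opening: 0.002
grasp_force: 8.5
```

>>> play_rows:
  steps:
    - {"delta_pos": [0.8, 0, 0], "yaw": 0, "jaw": 0}
    - {"delta_pos": [1.8, 0, 0], "yaw": 0, "jaw": 0}
    - {"delta_pos": [2.8, 0, 0], "yaw": 0, "jaw": 0}
    - {"delta_pos": [3.8, 0, 0], "yaw": 0, "jaw": 0}
    - {"delta_pos": [4.8, 0, 0], "yaw": 0, "jaw": 0}
    - {"delta_pos": [5.8, 0, 0], "yaw": 0, "jaw": 0}
    - {"delta_pos": [6.2, 0, 0], "yaw": 0, "jaw": 0}
    - {"delta_pos": [6.2, 0, 0], "yaw": 0, "jaw": 0}

```text
clock: 12.2
eef_pos: [467.8, -312.4, 85.4]
tcp_rot: [-3.142, 0.0, -3.022]
contact_force: [0.2, 0.8, 0.5]
opening: -0.001
grasp_force: 0.0
```

>>> play_rows:
  steps:
    - {"delta_pos": [0, 0, -2], "yaw": 0, "jaw": 0}
    - {"delta_pos": [0, 0, -4], "yaw": 0, "jaw": 0}
    - {"delta_pos": [0, 0, -6], "yaw": 0, "jaw": 0}
    - {"delta_pos": [0, 0, -8], "yaw": 0, "jaw": 0}
    - {"delta_pos": [0, 0, -10], "yaw": 0, "jaw": 0}
    - {"delta_pos": [0, 0, -12], "yaw": 0, "jaw": 0}
    - {"delta_pos": [0, 0, -14], "yaw": 0, "jaw": 0}
    - {"delta_pos": [0, 0, -14.6], "yaw": 0, "jaw": 0}

```text
clock: 13.0
eef_pos: [469.7, -312.8, 233.5]
tcp_rot: [-3.139, 0.003, -3.021]
contact_force: [0.7, -0.6, -0.2]
opening: 0.005
grasp_force: 0.0
```

Run:
```python
from h import *
im,d=vision.grab_frame("wrist");cal=vision.calibration("wrist");s=r.sense()
print(np.round(s["eef_pos"],1),np.round(s["tcp_rot"],3),np.round(s["contact_force"],1))
g=im.mean(2)
for u in(245,310,335): print(u,np.round(g[225:265,u]).astype(int).tolist())
```

```text
[ 469.5 -312.8  233.3] [-3.139e+00  3.000e-03 -3.021e+00] [ 1.  -0.2  0.7]
245 [148, 149, 147, 146, 145, 143, 134, 129, 134, 138, 140, 93, 47, 61, 73, 77, 71, 72, 74, 76, 88, 120, 138, 145, 140, 142, 140, 142, 132, 70, 40, 49, 69, 72, 67, 63, 59, 55, 50, 47]
310 [153, 150, 150, 149, 150, 148, 147, 149, 150, 152, 146, 75, 48, 60, 73, 74, 76, 71, 75, 72, 90, 121, 141, 148, 146, 142, 141, 142, 132, 62, 35, 53, 67, 69, 66, 68, 64, 67, 68, 63]
335 [152, 152, 150, 153, 149, 153, 150, 149, 150, 153, 147, 72, 50, 68, 74, 79, 72, 72, 76, 71, 89, 123, 142, 148, 146, 142, 143, 143, 132, 66, 41, 55, 68, 71, 66, 65, 68, 61, 70, 66]
```

>>> play_rows:
  steps:
    - {"delta_pos": [-0.4, 3.84, 0], "yaw": 0, "jaw": 0}
    - {"delta_pos": [-0.85, 7.7, 0], "yaw": 0, "jaw": 0}
    - {"delta_pos": [-1.25, 11.5, 0], "yaw": 0, "jaw": 0}
    - {"delta_pos": [-1.7, 15.35, 0], "yaw": 0, "jaw": 0}
    - {"delta_pos": [-2.1, 19.2, 0], "yaw": 0, "jaw": 0}
    - {"delta_pos": [-2.5, 23.0, 0], "yaw": 0, "jaw": 0}
    - {"delta_pos": [-2.95, 26.9, 0], "yaw": 0, "jaw": 0}
    - {"delta_pos": [-3.35, 30.7, 0], "yaw": 0, "jaw": 0}

```text
clock: 13.85
eef_pos: [464.2, -1.8, 230.4]
tcp_rot: [3.141, -0.001, -3.021]
contact_force: [-0.0, 0.1, 0.2]
opening: -0.001
grasp_force: 0.0
```

>>> play_rows:
  steps:
    - {"delta_pos": [-0.4, 3.84, 0], "yaw": 0.07, "jaw": 0}
    - {"delta_pos": [-0.85, 7.7, 0], "yaw": 0.14, "jaw": 0}
    - {"delta_pos": [-1.25, 11.5, 0], "yaw": 0.21, "jaw": 0}
    - {"delta_pos": [-1.7, 15.35, 0], "yaw": 0.28, "jaw": 0}
    - {"delta_pos": [-2.1, 19.2, 0], "yaw": 0.35, "jaw": 0}
    - {"delta_pos": [-2.5, 23.0, 0], "yaw": 0.42, "jaw": 0}
    - {"delta_pos": [-2.95, 26.9, 0], "yaw": 0.49, "jaw": 0}
    - {"delta_pos": [-3.35, 30.7, 0], "yaw": 0.49, "jaw": 0}

```text
clock: 14.65
eef_pos: [460.6, 307.0, 230.1]
tcp_rot: [-3.141, -0.001, 2.77]
contact_force: [0.1, -0.1, 0.1]
opening: 0.001
grasp_force: 0.0
```

Run:
```python
from h import *
im,d=vision.grab_frame("wrist");cal=vision.calibration("wrist");s=r.sense()
print(np.round(s["eef_pos"],1),np.round(s["tcp_rot"],3),np.round(s["contact_force"],1))
cv2.imwrite("pics/w3.png",im[...,::-1])
for q in vision.landmark_of("wrist","clutch_press")[:2]: print(round(q["conf"],2),np.round(q["uv"]),np.round(atz(cal,q["uv"],100)))
```

```text
[461.  312.  230.3] [ 3.139e+00 -1.000e-03  2.772e+00] [ 0.8  4.5 -0. ]
0.94 [279. 242.] [499. 303. 100.]
```

View pics/w3.png

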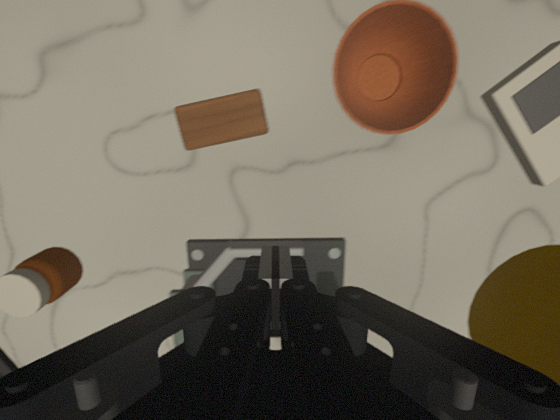

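>>> play_rows:
  steps:
    - {"delta_pos": [0, 0, 2.4], "yaw": 0, "jaw": 0}
    - {"delta_pos": [0, 0, 4.8], "yaw": 0, "jaw": 0}
    - {"delta_pos": [0, 0, 7.2], "yaw": 0, "jaw": 0}
    - {"delta_pos": [0, 0, 9.6], "yaw": 0, "jaw": 0}
    - {"delta_pos": [0, 0, 12], "yaw": 0, "jaw": 0}
    - {"delta_pos": [0, 0, 13.5], "yaw": 0, "jaw": 0}
    - {"delta_pos": [0, 0, 14.4], "yaw": 0, "jaw": 0}
    - {"delta_pos": [0, 0, 14.6], "yaw": 0, "jaw": 0}

```text
clock: 15.55
eef_pos: [460.5, 304.5, 83.9]
tcp_rot: [-3.14, -0.001, 2.772]
contact_force: [-0.0, 0.1, 0.5]
opening: 0.001
grasp_force: 0.0
```

>>> play_rows:
  steps:
    - {"delta_pos": [-0.6, 0, 0], "yaw": 0, "jaw": 0}
    - {"delta_pos": [-1.2, 0, 0], "yaw": 0, "jaw": 0}
    - {"delta_pos": [-1.8, 0, 0], "yaw": 0, "jaw": 0}
    - {"delta_pos": [-2.4, 0, 0], "yaw": 0, "jaw": 0}
    - {"delta_pos": [-3.0, 0, 0], "yaw": 0, "jaw": 0}
    - {"delta_pos": [-3.6, 0, 0], "yaw": 0, "jaw": 0}
    - {"delta_pos": [-4.0, 0, 0], "yaw": 0, "jaw": 0}
    - {"delta_pos": [-4.0, 0, 0], "yaw": 0, "jaw": 0}

```text
clock: 16.35
eef_pos: [498.7, 291.6, 85.3]
tcp_rot: [3.14, -0.001, 2.771]
contact_force: [-3.2, 5.5, -0.3]
opening: -0.002
grasp_force: 2.8
```

>>> play_rows:
  steps:
    - {"delta_pos": [-0.25, 0, 0], "yaw": 0, "jaw": 0}
    - {"delta_pos": [-0.5, 0, 0], "yaw": 0, "jaw": 0}
    - {"delta_pos": [-0.75, 0, 0], "yaw": 0, "jaw": 0}
    - {"delta_pos": [-1.0, 0, 0], "yaw": 0, "jaw": 0}
    - {"delta_pos": [-1.2, 0, 0], "yaw": 0, "jaw": 0}
    - {"delta_pos": [-1.4, 0, 0], "yaw": 0, "jaw": 0}
    - {"delta_pos": [-1.4, 0, 0], "yaw": 0, "jaw": 0}
    - {"delta_pos": [-1.4, 0, 0], "yaw": 0, "jaw": 0}

```text
clock: 17.15
eef_pos: [511.7, 287.8, 85.4]
tcp_rot: [3.139, -0.001, 2.771]
contact_force: [-3.1, 12.0, -2.6]
opening: 0.002
grasp_force: 5.0
```

>>> play_rows:
  steps:
    - {"delta_pos": [-0.1, 0, 0], "yaw": 0, "jaw": 0}
    - {"delta_pos": [-0.2, 0, 0], "yaw": 0, "jaw": 0}
    - {"delta_pos": [-0.3, 0, 0], "yaw": 0, "jaw": 0}
    - {"delta_pos": [-0.3, 0, 0], "yaw": 0, "jaw": 0}
    - {"delta_pos": [-0.3, 0, 0], "yaw": 0, "jaw": 0}
    - {"delta_pos": [-0.3, 0, 0], "yaw": 0, "jaw": 0}
    - {"delta_pos": [-0.3, 0, 0], "yaw": 0, "jaw": 0}
    - {"delta_pos": [-0.3, 0, 0], "yaw": 0, "jaw": 0}

```text
clock: 17.95
eef_pos: [514.6, 287.1, 85.5]
tcp_rot: [3.138, -0.001, 2.771]
contact_force: [-2.8, 13.0, -3.7]
opening: -0.001
grasp_force: 5.5
```

>>> play_rows:
  steps:
    - {"delta_pos": [-0.1, 0, 0], "yaw": 0, "jaw": 0}
    - {"delta_pos": [-0.2, 0, 0], "yaw": 0, "jaw": 0}
    - {"delta_pos": [-0.2, 0, 0], "yaw": 0, "jaw": 0}
    - {"delta_pos": [-0.2, 0, 0], "yaw": 0, "jaw": 0}
    - {"delta_pos": [-0.2, 0, 0], "yaw": 0, "jaw": 0}
    - {"delta_pos": [-0.2, 0, 0], "yaw": 0, "jaw": 0}
    - {"delta_pos": [-0.2, 0, 0], "yaw": 0, "jaw": 0}
    - {"delta_pos": [-0.2, 0, 0], "yaw": 0, "jaw": 0}

```text
clock: 18.75
eef_pos: [516.5, 286.7, 85.5]
tcp_rot: [3.137, -0.001, 2.771]
contact_force: [-3.1, 14.9, -4.0]
opening: -0.001
grasp_force: 6.4
```

>>> play_rows:
  steps:
    - {"delta_pos": [-0.1, 0, 0], "yaw": 0, "jaw": 0}
    - {"delta_pos": [-0.2, 0, 0], "yaw": 0, "jaw": 0}
    - {"delta_pos": [-0.2, 0, 0], "yaw": 0, "jaw": 0}
    - {"delta_pos": [-0.2, 0, 0], "yaw": 0, "jaw": 0}
    - {"delta_pos": [-0.2, 0, 0], "yaw": 0, "jaw": 0}
    - {"delta_pos": [-0.2, 0, 0], "yaw": 0, "jaw": 0}
    - {"delta_pos": [-0.2, 0, 0], "yaw": 0, "jaw": 0}
    - {"delta_pos": [-0.2, 0, 0], "yaw": 0, "jaw": 0}

```text
clock: 19.55
eef_pos: [516.9, 286.6, 85.4]
tcp_rot: [3.138, -0.004, 2.771]
contact_force: [-9.9, 19.3, -0.8]
opening: -0.002
grasp_force: 10.2
```

>>> play_rows:
  steps:
    - {"delta_pos": [-0.1, 0, 0], "yaw": 0, "jaw": 0}
    - {"delta_pos": [-0.1, 0, 0], "yaw": 0, "jaw": 0}
    - {"delta_pos": [-0.1, 0, 0], "yaw": 0, "jaw": 0}
    - {"delta_pos": [-0.1, 0, 0], "yaw": 0, "jaw": 0}
    - {"delta_pos": [-0.1, 0, 0], "yaw": 0, "jaw": 0}
    - {"delta_pos": [-0.1, 0, 0], "yaw": 0, "jaw": 0}
    - {"delta_pos": [-0.1, 0, 0], "yaw": 0, "jaw": 0}
    - {"delta_pos": [-0.1, 0, 0], "yaw": 0, "jaw": 0}

```text
clock: 20.35
eef_pos: [517.1, 286.5, 85.3]
tcp_rot: [3.138, -0.005, 2.77]
contact_force: [-12.9, 21.7, -0.2]
opening: 0.004
grasp_force: 12.1
```

>>> play_rows:
  steps:
    - {"delta_pos": [0, 0, 0], "yaw": 0, "jaw": 0}
    - {"delta_pos": [0, 0, 0], "yaw": 0, "jaw": 0}
    - {"delta_pos": [0, 0, 0], "yaw": 0, "jaw": 0}
    - {"delta_pos": [0, 0, 0], "yaw": 0, "jaw": 0}
    - {"delta_pos": [0, 0, 0], "yaw": 0, "jaw": 0}
    - {"delta_pos": [0, 0, 0], "yaw": 0, "jaw": 0}
    - {"delta_pos": [0, 0, 0], "yaw": 0, "jaw": 0}
    - {"delta_pos": [0, 0, 0], "yaw": 0, "jaw": 0}

```text
clock: 21.15
eef_pos: [517.1, 286.5, 85.4]
tcp_rot: [3.138, -0.005, 2.77]
contact_force: [-12.7, 22.0, 0.5]
opening: -0.001
grasp_force: 12.1
```

Run:
```python
from h import *
im,d=vision.grab_frame("wrist")
a=im[210:330,150:350];im2,_=vision.grab_frame("scene");b=im2[140:230,290:410]
cv2.imwrite("pics/p4.png",np.hstack([cv2.resize(a,(400,300),interpolation=cv2.INTER_CUBIC),cv2.resize(b,(400,300),interpolation=cv2.INTER_CUBIC)])[...,::-1])
```

```text
(no output)
```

View pics/p4.png

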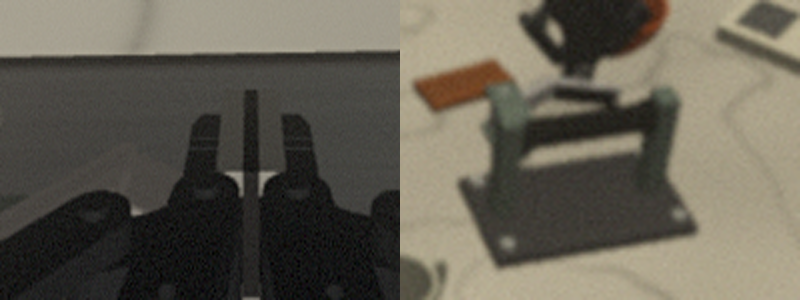

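The lever is pressed in at its stop, clear of the bar. I'll retreat now.

>>> play_rows:
  steps:
    - {"delta_pos": [0.8, 0, 0], "yaw": 0, "jaw": 0}
    - {"delta_pos": [1.8, 0, 0], "yaw": 0, "jaw": 0}
    - {"delta_pos": [2.8, 0, 0], "yaw": 0, "jaw": 0}
    - {"delta_pos": [3.8, 0, 0], "yaw": 0, "jaw": 0}
    - {"delta_pos": [4.8, 0, 0], "yaw": 0, "jaw": 0}
    - {"delta_pos": [5.8, 0, 0], "yaw": 0, "jaw": 0}
    - {"delta_pos": [6.4, 0, 0], "yaw": 0, "jaw": 0}
    - {"delta_pos": [6.4, 0, 0], "yaw": 0, "jaw": 0}

```text
clock: 22.05
eef_pos: [458.6, 306.4, 85.4]
tcp_rot: [-3.142, -0.0, 2.773]
contact_force: [-0.5, -0.1, -0.0]
opening: -0.001
grasp_force: 0.0
```

>>> play_rows:
  steps:
    - {"delta_pos": [0, 0, -2], "yaw": 0, "jaw": 0}
    - {"delta_pos": [0, 0, -4], "yaw": 0, "jaw": 0}
    - {"delta_pos": [0, 0, -6], "yaw": 0, "jaw": 0}
    - {"delta_pos": [0, 0, -8], "yaw": 0, "jaw": 0}
    - {"delta_pos": [0, 0, -10], "yaw": 0, "jaw": 0}
    - {"delta_pos": [0, 0, -12], "yaw": 0, "jaw": 0}
    - {"delta_pos": [0, 0, -14], "yaw": 0, "jaw": 0}
    - {"delta_pos": [0, 0, -14.6], "yaw": 0, "jaw": 0}

```text
clock: 22.85
eef_pos: [460.6, 306.6, 233.5]
tcp_rot: [3.139, 0.002, 2.772]
contact_force: [0.3, -0.4, -0.7]
opening: 0.001
grasp_force: 0.0
```

Run:
```python
from h import *
im,d=vision.grab_frame("wrist");old=cv2.imread("pics/w3.png")[...,::-1]
print(np.round(r.sense()["contact_force"],1))
for u in(245,250): print(im[238:262,u].mean(1).astype(int).tolist(),old[238:262,u].mean(1).astype(int).tolist())
print(np.round(r.sense()["eef_pos"],1))
```

```text
[0.  0.9 0.6]
[49, 50, 72, 75, 74, 76, 74, 73, 80, 95, 133, 144, 148, 145, 144, 141, 145, 134, 59, 42, 53, 66, 59, 57] [116, 55, 50, 70, 75, 75, 76, 74, 75, 76, 98, 125, 140, 147, 146, 142, 144, 141, 132, 91, 42, 52, 53, 61]
[57, 51, 70, 79, 76, 75, 74, 70, 78, 99, 130, 144, 148, 147, 143, 144, 146, 129, 49, 33, 41, 34, 37, 36] [120, 57, 52, 70, 74, 73, 77, 76, 71, 78, 100, 124, 142, 147, 148, 146, 146, 140, 88, 41, 34, 32, 36, 41]
[460.5 306.6 233.3]
```

The lever is back out: its edge has shifted together with the plate edge. I'm handing in.

```bash
python3 -c "
from rig import r
print(r.sign_off())"
```

```text
the job is handed in; nothing more can be done
None
```

I pressed the brake lever and then the clutch lever firmly to their stops, held each for over a second and let each come back out. Forces stayed well under 60 N, I saw no sign of touching the grip bars or bench items, and I handed the job in; `r.sign_off()` gave no verdict.

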